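# Set a light sensor's post height against a height pin

### The job

Take the blue-capped height pin from the wooden rack and stand it fully home in the round brass socket on the aluminium board. Then grip the white light sensor and draw its post straight up out of the post holder, without forcing it sideways, until the sensor's flat top is level with the top of the blue pin; finish while holding it still there, its post upright and still in the holder, so that a colleague can tighten the lock screw. Leave the pin standing in the socket and everything else where it is.

Things in the scene. Friction and masses are not known exactly. Their poses are not given: they have to be found in the camera images.
- blue_pin_cap (a point): Centre of the blue cap of the height pin to use: upright cylinder, 18 mm diameter, 20 mm tall, where the pin is gripped. The pin starts upright in one of the rack's three holes, standing on its shoulder, and lifts straight out. z points up along the pin. Mass 0.06 to 0.1 kg.
- blue_pin_top (a point): The blue pin's flat top, 10 mm above its cap centre. Going down the pin from the top: cap 20 mm, steel stem 10 mm diameter, shoulder flange 24 mm wide and 4 mm thick whose underside is 109 mm below the top (99 mm below the cap centre), then a bullet-nosed shank, 8 mm diameter, reaching 18 mm below the shoulder.
- rack: Fixed wooden rack block, 170 x 50 x 28 mm, origin at the centre of its underside, x along its length. Three holes 10 mm wide on its centre line, at x = -55, 0 and +55 mm; which pin stands in which hole varies.
- yellow_pin: Yellow-capped pin, loose in the rack, leave alone; origin at its shoulder's underside (28 mm above the table), top 92 mm above that; cap 18 mm wide.
- black_pin: Black-capped pin, loose in the rack, leave alone; origin at its shoulder's underside (28 mm above the table), top 124 mm above that; cap 18 mm wide.
- board: Fixed aluminium board with a hole grid, 180 (x) x 300 (y) x 13 mm, origin at the centre of its underside. It carries the socket (near its middle), the post holder (about 100 mm from the socket towards -y) and a clamped black computer mouse (about 88 mm from the socket towards +y; 51 mm high above the table).
- socket_mouth (a point): Centre of the open top of the round brass socket on the board: upright boss, 31 mm diameter, 22 mm tall, bore 10 mm wide and 22 mm deep, opening in a countersink 16 mm wide and 6 mm deep; z up along it. When the blue pin is home its shoulder lies on this face, its cap centre is 99 mm and its top 109 mm above this point.
- holder_mouth (a point): Centre of the open top of the post holder: fixed black upright tube, 26 mm diameter, on a flange and a spacer whose height varies. Bore 14.2 mm wide, 55 mm deep, z up along it. A slack lock screw with a 17 mm knob sticks out 31 mm on its -x side, 12 mm below the mouth.
- holder: The post holder with its flange (76 x 34 x 8 mm), fixed on the board; origin at the flange's underside, 58 mm below the mouth.
- sensor_center (a point): Centre of the white light sensor's box, 44 (x) x 30 (y) x 24 (z, up) mm, gripped across its two 30 mm-apart flat sides (along its y). Black lens on the -x end (to x = -27 mm), brass connector on the +x end (to x = 32 mm). Box and post together 0.14 to 0.28 kg.
- sensor_top (a point): Centre of the sensor's flat top, 12 mm above its box centre; to be brought level with the seated blue pin's top, 20 to 32 mm higher than at the start. Under the box a steel post, 12.7 mm diameter, 68 mm long, fixed to it, stands loose in the holder's bore: it starts on the bore's floor with 13 mm showing, and drops back if let go.
- hex_key: T-handled hex key lying left of the board, leave alone; origin under its handle.
- tape_roll: Blue tape roll, 72 mm wide, 24 mm tall, leave alone; origin under its centre.
- camera: Small dark camera on a round foot, 111 mm tall, leave alone; origin under its foot.
- circuit: Green circuit board, 90 x 55 mm, on brass standoffs, leave alone; origin under its centre.
- screwdriver: Screwdriver lying between the rack and the robot, leave alone; origin under its middle.
Not all that is in view belongs to the job. What is shaped like the holder but green or orange is not meant.

How it is judged (in metres and radians):
On the way, in this order (a step that is already met when the one before it is completed fails the run):
1. the blue pin stands fully home in the socket, let go, while the sensor is still down in its holder (z of blue_pin_cap in the frame of socket_mouth between 0.096 and 0.102 m and horizontal distance between blue_pin_cap and socket_mouth below 0.008 m and angle between the z axis of blue_pin_cap and the z axis of socket_mouth, either way round below 0.06 rad and contact force between the fingers and blue_pin below 0.2 N and z of sensor_top in the frame of holder_mouth below 0.042 m), for 0.2 s.
2. the sensor is drawn up until its top is level with the blue pin's top (z of sensor_top in the frame of socket_mouth between 0.104 and 0.114 m and angle between the z axis of sensor_top and the z axis of holder_mouth, either way round below 0.05 rad and contact force between the fingers and sensor above 2 N), for 0.2 s.
At the end, for the whole second after the job is handed in: Blue pin home in the socket (height within 3 mm, cap within 8 mm of its axis, upright within 0.06 rad), not touched; sensor top level with pin top within 5 mm, post in line with its bore within 0.05 rad, at rest, gripped with over 2 N; under 12 N between post and holder, none on the pin (all of step 2 and z of blue_pin_cap in the frame of socket_mouth between 0.096 and 0.102 m and horizontal distance between blue_pin_cap and socket_mouth below 0.008 m and angle between the z axis of blue_pin_cap and the z axis of socket_mouth, either way round below 0.06 rad and contact force between each of the fingers, sensor and blue_pin below 0.2 N and linear speed of sensor below 0.01 m/s and contact force between sensor and holder below 12 N); the arm keeps its last pose, push and grip.
It fails at once if the sensor or its post is forced against the holder with over 30 N (contact force between sensor and holder above 30 N).
It fails at once if the post is pulled right out of its holder (z of sensor_top in the frame of holder_mouth above 0.088 m).
It fails at once if the yellow or black pin is moved by more than 20 mm (distance of any of yellow_pin, black_pin from where it was at the start of the episode above 0.02 m).
It fails at once if another loose thing on the table is moved by more than 20 mm (distance of any of hex_key, tape_roll, camera, circuit, screwdriver from where it was at the start of the episode above 0.02 m).
It also fails if it takes over 48 s, if anything falls off the work surface, if the arm or the gripper's body presses on something with over 40 N, if the wrist force passes 120 N, or if a joint passes its speed limit or range.

### The arm

A 6-joint arm with a two-finger parallel gripper is mounted at the origin on the work surface. World frame = base frame: x ahead of the robot, y to its left, z up, the work surface at z = 0. Lengths are in mm, angles in rad, forces in N, time in s.
With the tool pointing down it reaches from about 275 to 1000 mm from the base axis. Payload 8.4 kg.
Tool frame: the origin (TCP) lies midway between the tips of the shut fingers; the grasp point (between the pads) lies r.grasp_offset behind it (r.grasp_offset is the distance from the TCP to the grasp point, in mm); z points along the fingers, y is the direction in which the jaws open and shut (so a half turn about z gives the same grasp; the last joint's range is limited). The gripper opens to 85 mm and grips with 20 to 120 N. Pads are 22 mm wide; open, the fingers measure 114 mm over their backs; the gripper's body (76 mm by 85 mm) begins 54 mm behind the grasp point. The pads swing forward as they close: fully open they stand 13 mm farther back than shut.
Start: joints at [-1.114, 0.353, 1.633, -0, 1.155, -0.002], TCP at [276.794, -560.368, 231.281] pointing down, gripper open.
Joint ranges: [-2.63, 2.63], [-0.92, 2.1], [0.06, 2.66], [-1.3, 4.44], [0, 2.69], [-3.02, 3.02]. Speed limits (rad/s): [2.22, 2.22, 2.79, 3.14, 3.14, 3.14].

### API

Orientations are given as [roll, pitch, yaw] about the fixed x, y, z axes, in that order (R = Rz(yaw) Ry(pitch) Rx(roll)).
In Python, from rig import r gives the robot as it stands.
- The arm moves only by the tool jog_arm, never from a script. Its argument "series" is a list that holds one entry, the list of rows, each a list of 7 numbers: the shift along the tool's x, y, z in cm, then the turn, a rotation vector about the tool's x, y, z in degrees, then the finger opening in cm, from 0 to 8.54. A call has 1 to 5 rows; each row is the pose to reach, as a shift and turn from the pose commanded when the call began, along the tool's axes at that moment; what a row does not reach only later rows make up. A row lasts 1/8 s, in which the tool goes at most 62.5 mm and 10.7 degrees, less where a joint would pass 70% of its speed; a pose out of reach is approached as far as the arm can. A call with a gripper value outside its range is refused whole. The fingers move at their own pace and stop on an object; "newtons" is the grip in N (left out, the last holds). Time passes only in rows, so rows that repeat a pose let the fingers close. It gives the time, the measured TCP pose, the force and the opening at its end, in the units of the state.
- r.sense(): the state, without advancing time (a new reading comes with each control period).
- r.grab_frame(name): name is "scene" or "top"; returns the picture (480x640x3 uint8, red, green, blue); there is no depth.
- r.calibration(name): a dict with "mtx" (3x3 intrinsics, pixels), "origin" and "attitude" of the camera in the world. Camera axes: x right, y down, z forward; pixel columns grow to the right and rows downward; lengths in mm; the calibration is good to about 2 mm. A picture is of the moment at which its call begins. calibration takes no time and is no camera call.
- r.sign_off(): hands the job in, once; it reports no verdict.
The state is a dict: "clock": time; "qpos": joint angles; "qvel": joint speeds; "joint_efforts": joint torques, N m; "eef_pos": TCP position; "tcp_rot": TCP orientation; "contact_force": force on the tool from outside, world axes, zero at the start; "wrist_torque": the same for the moment, N m; "opening": opening from 0.0 (shut) to 1.0 (fully open).
Only numpy, scipy, OpenCV 4.12 (cv2) and the standard library are available. Lean on these libraries where they do the work, as an engineer would, in place of code of your own. Each camera call takes 0.05 s, during which the arm holds its last target.

## Working session

There is one attempt and no reset: what is moved stays moved. The work goes in short steps, Python scripts to look and compute and a tool call to move; the robot and the scene stay as the last step left them, time stands still between calls to the robot, and variables do not carry over. Pictures are saved under pics/ and viewed, and the job is handed in when it is done.

Besides the shell and the picture viewer there is one more tool, called after "Request:" as name([rows], argument=value, ...), one row to a line, values as JSON. jog_arm: Moves the arm, as the interface text tells. Its arguments: {"type":"object","properties":{"series":{"type":"array","items":{"type":"array","items":{"type":"array","items":{"type":"number"}}}},"newtons":{"type":"number"}},"required":["series"]}

```bash
mkdir -p pics; ls; python3 - <<'E'
from rig import r
import cv2
for n in("scene","top"):
    im=r.grab_frame(n); cv2.imwrite(f"pics/{n}0.png",im[:,:,::-1])
    print(n,r.calibration(n))
print(r.sense(), r.grasp_offset)
E
```

```text
pics
scene {'mtx': array([[596.71090446,   0.        , 323.35541944],
       [  0.        , 596.71090446, 228.18625056],
       [  0.        ,   0.        ,   1.        ]]), 'origin': array([1244.65924271, -612.12126534,  982.99358847]), 'attitude': array([-2.32791479, -0.00602664,  0.88340867])}
top {'mtx': array([[480.58309842,   0.        , 324.97135951],
       [  0.        , 480.58309842, 244.7257528 ],
       [  0.        ,   0.        ,   1.        ]]), 'origin': array([ 335.24021086,  -17.18348118, 1277.33549837]), 'attitude': array([-2.95816942e+00, -1.77013516e-03, -1.54592654e+00])}
{'clock': 0.1, 'qpos': array([-1.11438951e+00,  3.53609482e-01,  1.63404747e+00,  1.13148968e-05,
        1.15520934e+00, -2.41959690e-03]), 'qvel': array([-0.00072105, -0.00233872, -0.00161199,  0.00027981, -0.00061534,
        0.00069748]), 'joint_efforts': array([ 1.16478670e-03, -6.06354690e+01, -3.42821002e+01,  2.46598722e-05,
        3.95103227e-03, -2.72328208e-05]), 'eef_pos': array([ 276.61491152, -559.98018831,  230.62290976]), 'tcp_rot': array([-3.14031904e+00, -1.34276052e-05,  4.58821831e-01]), 'contact_force': array([ 0.40430576, -0.17458494,  0.32978339]), 'wrist_torque': array([ 0.01064586, -0.01163811,  0.00542638]), 'opening': 1.0051529029861557} 18.700000000000003
```

View pics/scene0.png

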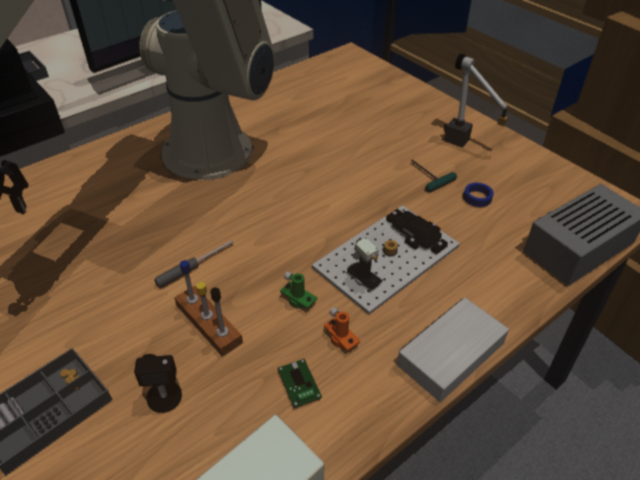

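View pics/top0.png

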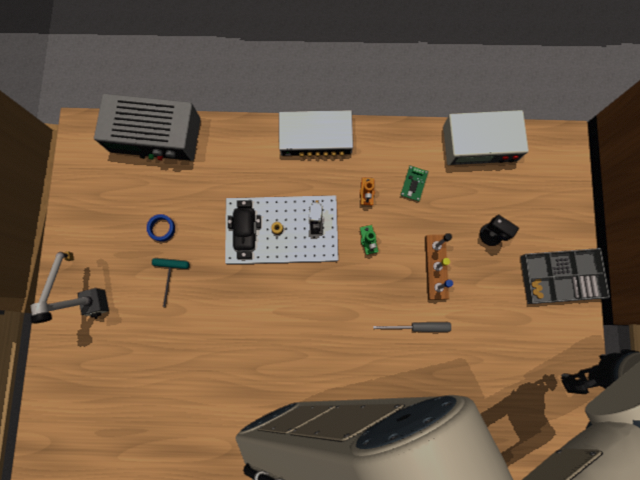

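The scene view shows the blue cap at about (185,267), the yellow cap at (201,289), the black cap at (215,295), the white sensor at (366,248) and the brass socket at (390,247). The green (297,288) and orange (341,325) holders are decoys. In the top view the blue cap is at (449,284), the socket at (277,228) and the sensor at (316,215). I'll check these in close crops.

```bash
python3 - <<'E'
import cv2,numpy as np
s=cv2.imread('pics/scene0.png');t=cv2.imread('pics/top0.png')
def c(im,x,y,w,h,k): return cv2.resize(im[y:y+h,x:x+w],(w*k,h*k),interpolation=cv2.INTER_CUBIC)
a=np.hstack([c(s,160,250,80,60,5),c(s,340,225,80,60,5)])
b=np.hstack([c(t,410,235,80,60,5),c(t,260,195,80,60,5)])
cv2.imwrite('pics/crop0.png',np.vstack([a,b]))
E
```

```text
(no output)
```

View pics/crop0.png

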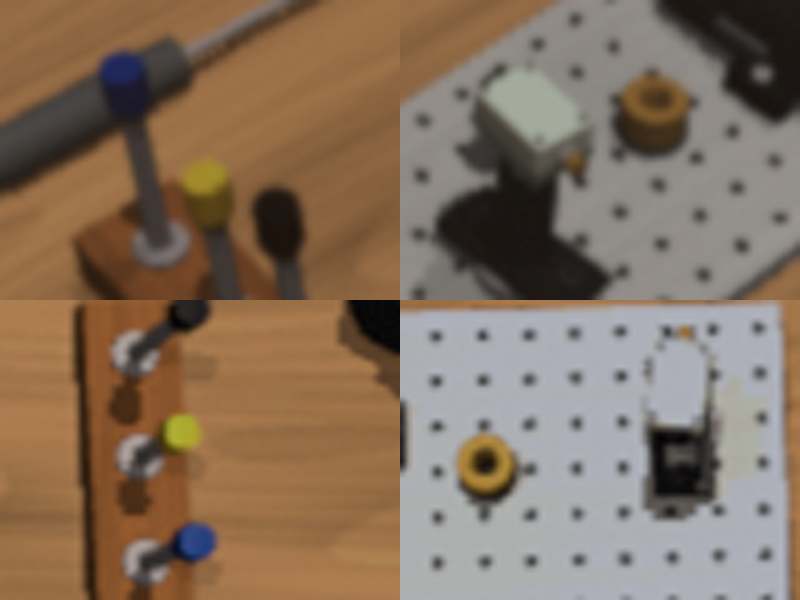

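```bash
cat > h.py <<'E'
import cv2,numpy as np
from scipy.spatial.transform import Rotation as Ro
from rig import r
C={n:r.calibration(n) for n in("scene","top")}
def ray(n,u,v):
    c=C[n];d=np.linalg.inv(c["mtx"])@[u,v,1];d=Ro.from_euler('xyz',c["attitude"]).as_matrix()@d
    return np.array(c["origin"]),d/np.linalg.norm(d)
def plane(n,uv,z):
    o,d=ray(n,*uv);return o+d*(z-o[2])/d[2]
def tri(a,b):
    o1,d1=ray("scene",*a);o2,d2=ray("top",*b)
    s=np.linalg.lstsq(np.c_[d1,-d2],o2-o1,rcond=None)[0]
    p,q=o1+s[0]*d1,o2+s[1]*d2
    return (p+q)/2,np.linalg.norm(p-q)
def proj(n,p):
    c=C[n];q=c["mtx"]@(Ro.from_euler('xyz',c["attitude"]).as_matrix().T@(np.asarray(p,float)-c["origin"]));return q[:2]/q[2]
def blobs(im,lo,hi,box,amin=8):
    x,y,w,h=box;hsv=cv2.cvtColor(im[y:y+h,x:x+w],cv2.COLOR_BGR2HSV)
    m=cv2.inRange(hsv,lo,hi);n,l,st,ce=cv2.connectedComponentsWithStats(m)
    return [(st[i,4],tuple(ce[i]+[x,y]),tuple(st[i,:4]+[x,y,0,0])) for i in range(1,n) if st[i,4]>=amin],m
E
python3 - <<'E'
from h import *
s=cv2.imread('pics/scene0.png');t=cv2.imread('pics/top0.png')
B=((105,110,40),(130,255,255));Y=((22,120,60),(35,255,255));BR=((12,110,60),(28,255,255));
bs,_=blobs(s,*B,(165,250,50,40));bt,_=blobs(t,*B,(430,265,40,35));print(bs,bt)
print('cap',tri(bs[0][1],bt[0][1]))
ys,_=blobs(s,*Y,(190,275,30,30));yt,_=blobs(t,*Y,(430,250,40,25));print('yel',ys,yt)
if ys and yt:print(tri(ys[0][1],yt[0][1]))
ss,m1=blobs(s,*BR,(376,232,30,30));st,m2=blobs(t,*BR,(265,215,30,30));print('sock',ss,st)
w=((0,0,150),(180,90,255))
for n,im,b in(("scene",s,(345,225,40,40)),("top",t,(305,190,25,45))):
    x,y,ww,h=b;print(cv2.cvtColor(im[y:y+h,x:x+ww],cv2.COLOR_BGR2HSV)[::2,::2,2])
E
```

```text
[(np.int32(46), (np.float64(184.04347826086956), np.float64(264.04347826086956)), (np.int64(180), np.int64(261), np.int64(9), np.int64(7)))] [(np.int32(41), (np.float64(448.2439024390244), np.float64(283.0487804878049)), (np.int64(445), np.int64(280), np.int64(8), np.int64(7)))]
cap (array([ 461.30057275, -311.57023043,  132.99168629]), np.float64(2.461937463712627))
yel [(np.int32(45), (np.float64(200.6), np.float64(285.4)), (np.int64(197), np.int64(282), np.int64(8), np.int64(7)))] [(np.int32(48), (np.float64(445.6458333333333), np.float64(261.0625)), (np.int64(442), np.int64(258), np.int64(8), np.int64(7)))]
(array([ 516.63198066, -310.05464541,  118.20685485]), np.float64(2.154757414501387))
sock [(np.int32(130), (np.float64(390.83846153846156), np.float64(246.09230769230768)), (np.int64(384), np.int64(240), np.int64(14), np.int64(14)))] [(np.int32(95), (np.float64(276.8105263157895), np.float64(227.74736842105264)), (np.int64(272), np.int64(222), np.int64(11), np.int64(12)))]
[[152 151 147 143 139 134 131 134 141 145 146 144 142 139 142 144 145 142
  122 134]
 [148 143 140 136 1
[... 2162 characters left out ...]
83 185 184 184 185 137 116 175 174 184]
 [182 181 171 184 185 185 184 185 135 171 172 172 185]
 [181 180 169 185 184 185 184 185 128 172 173 173 175]
 [184 183 164 184 185 184 184 185  98 159 173 172 174]
 [153 182 138 158 186 186 186 145  67 142 171 172 172]
 [153 181  98  85  97 103 113 114  56 122 173 172 172]
 [184 181  93   9  14  13  14  40  55 133 172 173 174]
 [185 185 128  11  54  60  61  43  57 132 174 173 175]
 [182 184 139  18  63  88  80  48  59 119 173 171 172]
 [122 186 141  15  32  30  24  22  59  84 172 173 174]
 [175 184 108  22  16  21  16  16  55 137 173 173 180]
 [183 182  96  21  12  14  11  48  61 137 176 185 184]
 [182 180  96  64  59  64  64  61  61 140 183 184 184]]
```

```bash
python3 - <<'E'
from h import *
s=cv2.imread('pics/scene0.png');t=cv2.imread('pics/top0.png')
K=8
def up(im,x,y,w,h):return cv2.resize(im[y:y+h,x:x+w],None,fx=K,fy=K,interpolation=cv2.INTER_CUBIC)
def bk(p,x,y):return np.array([(p[0]+.5)/K-.5+x,(p[1]+.5)/K-.5+y])
def big(m):
    cs,_=cv2.findContours(m,cv2.RETR_EXTERNAL,cv2.CHAIN_APPROX_NONE);return max(cs,key=cv2.contourArea)
# sensor top
xy=(348,234);u=up(s,*xy,36,30);v=cv2.cvtColor(u,cv2.COLOR_BGR2HSV);m=cv2.inRange(v,(35,0,150),(90,255,255))
c=big(m);R=cv2.minAreaRect(c);q=cv2.approxPolyDP(c,10,True)[:,0];M=cv2.moments(c)
cs=bk((M['m10']/M['m00'],M['m01']/M['m00']),*xy);print('scene sensor',cs,[bk(p,*xy).round(1) for p in q])
cv2.drawContours(u,[c],-1,(0,0,255),1);a=u
xy=(304,196);u=up(t,*xy,28,36);g=cv2.cvtColor(u,cv2.COLOR_BGR2GRAY);
hs=cv2.cvtColor(u,cv2.COLOR_BGR2HSV)
print(hs[100:200:20,40:200:12].tolist()[2])
cv2.imwrite('pics/c1.png',cv2.resize(np.hstack([u,np.pad(a,((0,288-240),(0,0),(0,0)))]),None,fx=1.5,fy=1.5))
for z in(100,105,110,115,120,125,130):print(z,plane("scene",cs,z))
# socket
xy=(262,212);u=up(t,*xy,32,32);m=cv2.inRange(cv2.cvtColor(u,cv2.COLOR_BGR2HSV),(12,110,60),(28,255,255));c=big(m);ct=bk(cv2.minEnclosingCircle(c)[0],*xy);print('top sock',ct,cv2.minEnclosingCircle(c)[1]/K, cv2.fitEllipse(c))
hole=cv2.inRange(cv2.cvtColor(u,cv2.COLOR_BGR2GRAY)[88:168,80:160],0,90)
cv2.imwrite('pics/c2.png',np.hstack([cv2.resize(u,None,fx=1.5,fy=1.5),cv2.resize(up(s,374,230,32,32),None,fx=1.5,fy=1.5)]))
E
```

```text
scene sensor [366.53466628 245.45523925] [array([357.2, 243.4]), array([365.3, 251.9]), array([369.3, 252.9]), array([375.2, 249.6]), array([374.9, 245.7]), array([367.2, 238.6]), array([362.6, 238.3])]
[[102, 7, 176], [107, 13, 181], [115, 15, 184], [113, 17, 184], [113, 17, 184], [113, 17, 184], [113, 17, 184], [113, 16, 186], [70, 5, 151], [24, 18, 139], [27, 13, 175], [24, 15, 172], [27, 16, 173], [100, 4, 176]]
100 [623.33439249  21.70531893 100.        ]
105 [626.8526788   18.11624086 105.        ]
110 [630.3709651  14.5271628 110.       ]
115 [633.88925141  10.93808473 115.        ]
120 [637.40753772   7.34900666 120.        ]
125 [640.92582402   3.7599286  125.        ]
130 [6.44444110e+02 1.70850531e-01 1.30000000e+02]
top sock [276.55021954 227.65655327] 6.014479637145996 ((121.34856414794922, 128.67324829101562), (89.08932495117188, 93.09403991699219), 176.11474609375)
```

View pics/c1.png

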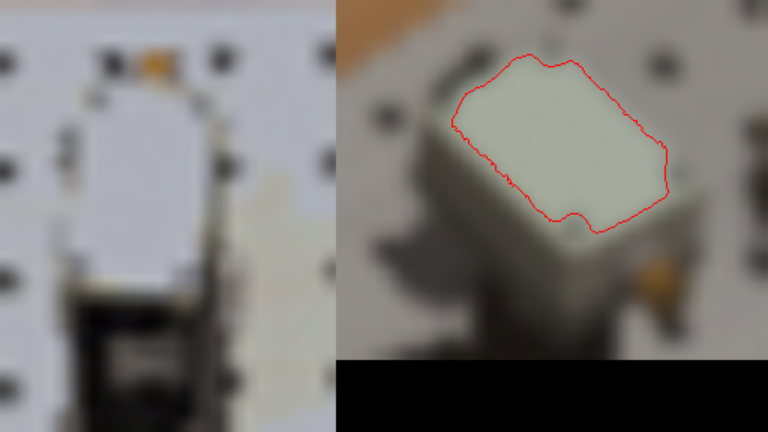

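View pics/c2.png

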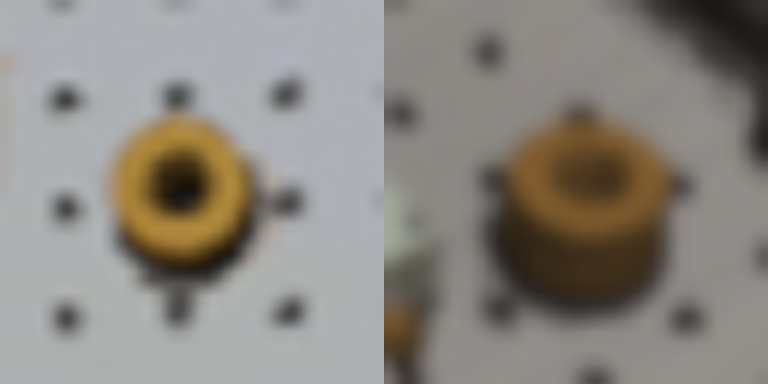

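```bash
python3 - <<'E'
from h import *
se=tri((366.5,245.5),(315.1,211.1));so=tri((390.7,244.3),(276.5,227.2))
print('sensor top',se,'socket',so)
for z in (35,): print('sock@35',plane("scene",(390.7,244.3),z),plane("top",(276.5,227.2),z))
print('cap@137',plane("scene",(184.04,264.04),137),plane("top",(448.24,283.05),137))
z=se[0][2];print(plane("scene",(366.5,245.5),z),plane("top",(315.1,211.1),z))
# board corner directions & rack, top view
t=cv2.imread('pics/top0.png');hsv=cv2.cvtColor(t,cv2.COLOR_BGR2HSV)
m=cv2.inRange(hsv[185:275,215:350],(90,0,140),(130,40,255));m=cv2.morphologyEx(m,cv2.MORPH_CLOSE,np.ones((13,13)))
c=max(cv2.findContours(m,0,2)[0],key=cv2.contourArea);b=cv2.boxPoints(cv2.minAreaRect(c))+[215,185]
P=[plane("top",p,13)[:2].round(1) for p in b];print('board',P)
E
```

```text
sensor top (array([634.6194586 ,  11.82858738, 115.15775985]), np.float64(2.4890118760080697)) socket (array([609.07862372, 114.91462104,  34.10851467]), np.float64(2.3398562242529843))
sock@35 [609.16368796 113.12284758  35.        ] [609.61566299 115.7655273   35.        ]
cap@137 [ 464.18500804 -313.95952198  137.        ] [ 461.44821854 -309.4358252   137.        ]
[634.05150635  10.68165879 115.15775985] [635.390057    12.82976157 115.15775985]
board [array([690.7, 263.5]), array([706.7, -38.9]), array([529.9, -47.1]), array([514.6, 247.9])]
```

Socket mouth comes out at (609, 115, 34), against the expected 35. The sensor top is at (635, 12, 115) and the pin top at about (462, -311.5, 137). The rack row lies along x and the board yaw is about 0.05. What could be mistaken for the pin is yellow (201,289) and black (215,295); blue at (185,267) matches the description, as the rack's medium-height pin, and the crop confirms it. The green and orange holders are excluded. Next I'll work out the first move.

```bash
cat >> h.py <<'E'
def go(x,y,z,yaw,tilt=(0,0)):
    s=r.sense();R0=Ro.from_euler('xyz',s["tcp_rot"]);R1=Ro.from_euler('xyz',[np.pi,0,yaw])
    d=R0.inv().apply(np.array([x,y,z])-s["eef_pos"])/10;w=np.degrees((R0.inv()*R1).as_rotvec())
    print('shift cm',d.round(2),'turn deg',w.round(2))
def st():
    s=r.sense();print('t',round(s["clock"],2),'p',s["eef_pos"].round(2),'rot',s["tcp_rot"].round(4),'F',s["contact_force"].round(2),'M',s["wrist_torque"].round(2),'open mm',round(s["opening"]*85,1))
E
python3 -c "
from h import *
go(462,-311.5,190,0)"
```

```text
shift cm [ 27.63 -14.06   4.08] turn deg [-7.000e-02  2.000e-02  2.629e+01]
```

Request:
jog_arm([
  [[5.5,-2.8,0.8,0,0,5.3,8.5],[11.0,-5.6,1.6,0,0,10.5,7],[16.5,-8.4,2.4,0,0,15.8,6],[22,-11.2,3.2,0,0,21,6],[27.6,-14.1,4.1,-0.1,0,26.3,6]],
], newtons=30)

```text
clock: 0.72
eef_pos: [462.0, -311.0, 190.1]
tcp_rot: [3.14, -0.001, -0.003]
contact_force: [0.6, -1.7, 0.8]
opening: 0.703
```

Request:
jog_arm([
  [[0,0,0,0,0,0,6],[0,0,0,0,0,0,6]],
])

```text
clock: 0.98
eef_pos: [461.0, -312.7, 190.3]
tcp_rot: [3.14, 0.0, 0.002]
contact_force: [0.4, -0.7, 0.7]
opening: 0.699
```

```bash
python3 - <<'E'
from h import *
S=r.grab_frame("scene")[:,:,::-1];T=r.grab_frame("top")[:,:,::-1];st()
def c(im,x,y,w,h,k): return cv2.resize(im[y:y+h,x:x+w],(w*k,h*k),interpolation=cv2.INTER_CUBIC)
cv2.imwrite('pics/g1.png',np.hstack([c(S,150,210,80,100,5),c(T,410,220,80,100,5)]))
go(462,-311.5,115,0)
E
```

```text
t 1.07 p [ 460.52 -313.68  190.52] rot [ 3.1396e+00 -3.0000e-04 -8.0000e-04] F [ 0.13  0.19 -0.59] M [-0.01 -0.03 -0.02] open mm 59.5
shift cm [ 0.15 -0.23  7.55] turn deg [ 0.11 -0.02 -0.04]
```

View pics/g1.png

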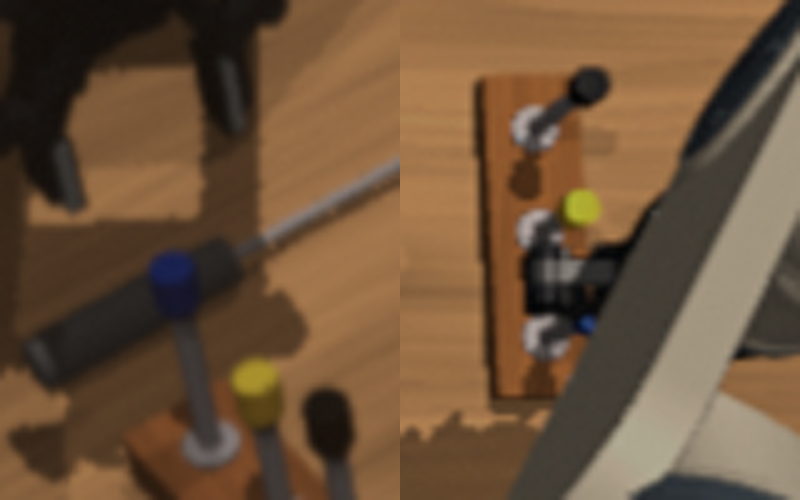

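```bash
python3 - <<'E'
from h import *
st()
for z in(190,195,200):
  print([proj("scene",(460.5,-313.7+d,z)).round(1) for d in(-30,0,30)])
print(proj("scene",(460.5,-313.7,137)),proj("scene",(462,-311.5,137)),proj("scene",(471,-311.5,137)))
E
```

```text
t 1.07 p [ 460.52 -313.68  190.52] rot [ 3.1396e+00 -3.0000e-04 -8.0000e-04] F [ 0.13  0.19 -0.59] M [-0.01 -0.03 -0.02] open mm 59.5
[array([164.5, 250.7]), array([178.8, 243.5]), array([192.8, 236.5])]
[array([164. , 248.8]), array([178.4, 241.6]), array([192.4, 234.6])]
[array([163.6, 246.9]), array([178. , 239.7]), array([192. , 232.7])]
[183.20094988 262.90142142] [184.58940608 262.81821007] [186.93869606 265.45438425]
```

Request:
jog_arm([
  [[0.1,-0.2,2.5,0.1,0,0,6],[0.1,-0.2,5,0.1,0,0,6],[0.1,-0.2,7,0.1,0,0,6],[0.1,-0.2,8,0.1,0,0,6],[0.1,-0.2,8,0.1,0,0,5]],
])

```text
clock: 1.7
eef_pos: [461.4, -311.4, 110.1]
tcp_rot: [-3.141, 0.0, -0.001]
contact_force: [1.0, 0.4, 0.3]
opening: 0.581
```

```bash
python3 - <<'E'
from h import *
S=r.grab_frame("scene")[:,:,::-1];st()
def c(im,x,y,w,h,k): return cv2.resize(im[y:y+h,x:x+w],(w*k,h*k),interpolation=cv2.INTER_CUBIC)
cv2.imwrite('pics/g2.png',c(S,140,220,100,80,6))
E
```

```text
t 1.75 p [ 461.96 -311.48  110.76] rot [ 3.1416e+00 -5.0000e-04 -1.1000e-03] F [ 0.32 -0.31 -0.51] M [ 0.04 -0.03 -0.02] open mm 49.7
```

View pics/g2.png

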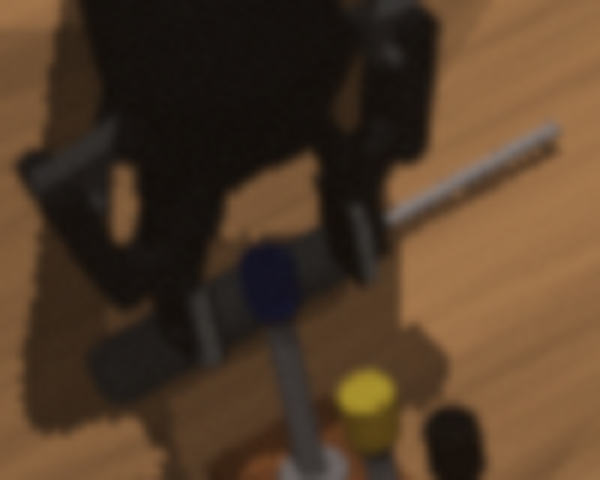

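Request:
jog_arm([
  [[-0.2,0,0,0,0,0,3],[-0.2,0,0,0,0,0,2.2],[-0.2,0,0,0,0,0,1.6],[-0.2,0,0,0,0,0,1.4],[-0.2,0,0,0,0,0,1.4]],
], newtons=40)

```text
clock: 2.38
eef_pos: [460.7, -311.2, 111.1]
tcp_rot: [3.141, -0.001, -0.0]
contact_force: [-0.1, -1.1, 6.7]
opening: 0.195
```

Request:
jog_arm([
  [[0,0,0,0,0,0,1.4],[0,0,0,0,0,0,1.4]],
])

```text
clock: 2.62
eef_pos: [460.7, -311.2, 111.1]
tcp_rot: [3.141, -0.002, -0.0]
contact_force: [-2.2, -0.2, 6.1]
opening: 0.196
```

```bash
python3 - <<'E'
from h import *
st()
go(460,-311.5,215,0);go(609,114,215,0.05)
E
```

```text
t 2.62 p [ 460.7  -311.18  111.1 ] rot [ 3.1408e+00 -1.5000e-03 -1.0000e-04] F [-2.21 -0.22  6.14] M [-0.11  0.13 -0.01] open mm 16.7
shift cm [ -0.05   0.04 -10.39] turn deg [ 0.05 -0.09 -0.  ]
shift cm [ 14.84 -42.51 -10.4 ] turn deg [ 0.05 -0.08 -2.87]
```

Request:
jog_arm([
  [[0,0,-1.5,0,0,0,1.4],[0,0,-4,0,0,0,1.4],[0,0,-7.5,0,0,0,1.4],[0,0,-11,0,0,0,1.4],[0,0,-13,0,0,0,1.4]],
])

```text
clock: 3.25
eef_pos: [460.5, -310.9, 243.0]
tcp_rot: [3.141, -0.002, -0.0]
contact_force: [0.1, -0.1, -0.9]
opening: 0.192
```

Request:
jog_arm([
  [[0,0,0,0,0,0,1.4]],
])

```text
clock: 3.38
eef_pos: [460.8, -311.2, 242.5]
tcp_rot: [3.14, -0.003, -0.0]
contact_force: [0.1, 0.3, -1.3]
opening: 0.195
```

```bash
python3 - <<'E'
from h import *
S=r.grab_frame("scene")[:,:,::-1];T=r.grab_frame("top")[:,:,::-1];st()
def c(im,x,y,w,h,k): return cv2.resize(im[y:y+h,x:x+w],(w*k,h*k),interpolation=cv2.INTER_CUBIC)
cv2.imwrite('pics/g3.png',np.hstack([c(S,140,180,100,120,4),c(T,390,220,100,120,4)]))
go(609,114,240,0.05)
E
```

```text
t 3.48 p [ 459.69 -310.49  240.05] rot [-3.1411e+00  1.0000e-04 -2.0000e-04] F [-0.29  0.04 -1.06] M [-0.02 -0.07 -0.  ] open mm 16.3
shift cm [ 1.492e+01 -4.245e+01  2.000e-02] turn deg [-0.03  0.   -2.88]
```

View pics/g3.png

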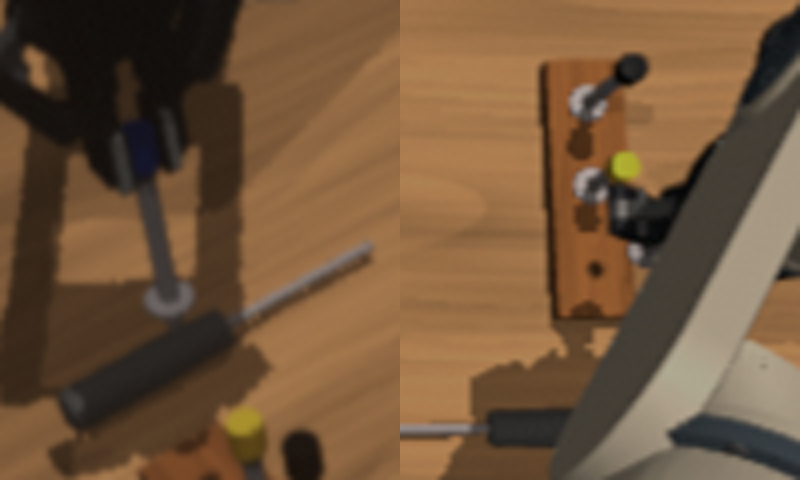

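The pin has lifted out upright. Moving to the socket.

Request:
jog_arm([
  [[1.2,-4,0,0,0,-0.3,1.4],[2.8,-9,0,0,0,-0.7,1.4],[4.7,-14,0,0,0,-1.1,1.4],[6.6,-19,0,0,0,-1.4,1.4],[8.4,-24,0,0,0,-1.7,1.4]],
])

```text
clock: 4.1
eef_pos: [543.8, -69.0, 239.1]
tcp_rot: [-3.141, 0.002, 0.03]
contact_force: [-0.1, -0.5, -1.3]
opening: 0.195
```

```bash
python3 -c "
from h import *
st();go(609,114,240,0.05)"
```

```text
t 4.1 p [543.77 -69.04 239.12] rot [-3.1412e+00  1.8000e-03  2.9600e-02] F [-0.1  -0.53 -1.34] M [-0.   -0.02 -0.01] open mm 16.6
shift cm [  7.06 -18.1   -0.09] turn deg [-0.02  0.1  -1.17]
```

Request:
jog_arm([
  [[1.8,-4.8,0,0,0,-0.3,1.4],[3.7,-9.6,0,0,0,-0.6,1.4],[5.6,-14.4,0,0,0,-0.9,1.4],[7.0,-18,-0.1,0,0,-1.2,1.4],[7.0,-18,-0.1,0,0,-1.2,1.4]],
])

```text
clock: 4.72
eef_pos: [608.6, 113.5, 239.8]
tcp_rot: [-3.141, 0.002, 0.053]
contact_force: [-1.4, -0.1, -0.8]
opening: 0.191
```

Request:
jog_arm([
  [[0,0,0,0,0,0,1.4],[0,0,0,0,0,0,1.4]],
])

```text
clock: 4.97
eef_pos: [608.2, 110.1, 241.0]
tcp_rot: [3.141, 0.001, 0.049]
contact_force: [0.3, -0.2, -0.6]
opening: 0.192
```

```bash
python3 - <<'E'
from h import *
S=r.grab_frame("scene")[:,:,::-1];T=r.grab_frame("top")[:,:,::-1];st()
cv2.imwrite('pics/s4.png',S);cv2.imwrite('pics/t4.png',T);
def c(im,x,y,w,h,k): return cv2.resize(im[y:y+h,x:x+w],(w*k,h*k),interpolation=cv2.INTER_CUBIC)
cv2.imwrite('pics/g4.png',np.hstack([c(S,350,160,80,110,5),c(T,240,170,80,110,5)]))
E
```

```text
t 5.08 p [608.55 110.11 241.45] rot [ 3.1415e+00 -1.0000e-04  4.9100e-02] F [ 0.53  0.64 -0.47] M [0.02 0.03 0.01] open mm 16.5
```

View pics/g4.png

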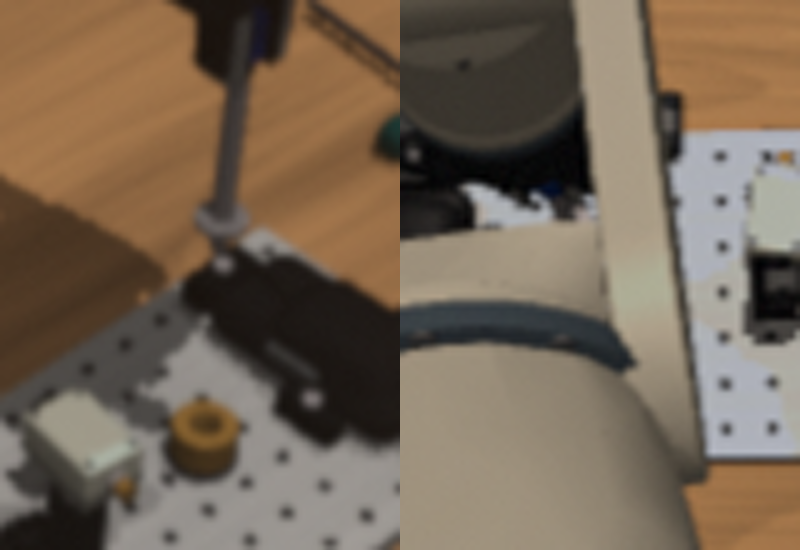

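```bash
python3 - <<'E'
from h import *
S=cv2.imread('pics/s4.png')
u=cv2.resize(S[190:222,376:412],None,fx=20,fy=20,interpolation=cv2.INTER_CUBIC)
cv2.imwrite('pics/g5.png',u)
E
```

```text
(no output)
```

View pics/g5.png

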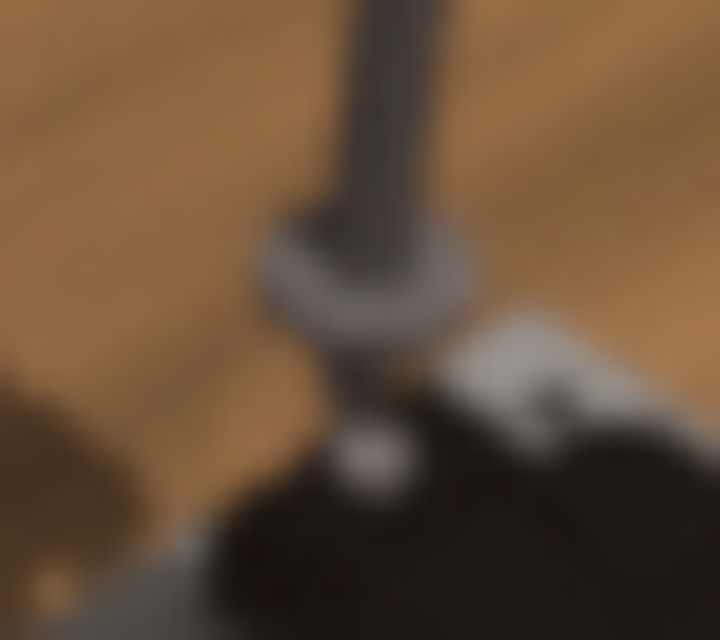

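```bash
python3 - <<'E'
from h import *
st()
print(plane("scene",(393.9,203.2),160.5),plane("scene",(390.7,244.3),35))
go(609.5,114,162,0.05)
E
```

```text
t 5.08 p [608.55 110.11 241.45] rot [ 3.1415e+00 -1.0000e-04  4.9100e-02] F [ 0.53  0.64 -0.47] M [0.02 0.03 0.01] open mm 16.5
[609.33100513 107.74603977 160.5       ] [609.16368796 113.12284758  35.        ]
shift cm [ 0.11 -0.38  7.94] turn deg [ 0.   -0.01 -0.05]
```

Request:
jog_arm([
  [[0,-0.5,2.5,0,0,0,1.4],[0,-0.5,5,0,0,0,1.4],[0,-0.5,7.5,0,0,0,1.4],[0,-0.5,9.4,0,0,0,1.4],[0,-0.5,9.4,0,0,0,1.4]],
])

```text
clock: 5.7
eef_pos: [607.7, 115.6, 146.2]
tcp_rot: [3.141, 0.002, 0.05]
contact_force: [-0.2, -0.3, 0.3]
opening: 0.198
```

Request:
jog_arm([
  [[0,0,0,0,0,0,1.4],[0,0,0,0,0,0,1.4]],
])

```text
clock: 5.95
eef_pos: [609.3, 116.2, 148.6]
tcp_rot: [-3.141, -0.002, 0.05]
contact_force: [-0.6, -0.2, -1.3]
opening: 0.196
```

```bash
python3 - <<'E'
from h import *
st()
P=[]
for i in range(3):
  S=r.grab_frame("scene")[:,:,::-1];st()
u=cv2.resize(S[220:260,370:410],None,fx=15,fy=15,interpolation=cv2.INTER_CUBIC)
cv2.imwrite('pics/g6.png',u)
E
```

```text
t 5.95 p [609.28 116.24 148.64] rot [-3.1413e+00 -2.1000e-03  5.0400e-02] F [-0.63 -0.22 -1.26] M [ 0.03 -0.01 -0.02] open mm 16.6
t 6.0 p [609.21 116.24 148.54] rot [-3.1413e+00 -2.0000e-03  5.0300e-02] F [ 0.03 -0.11 -0.47] M [-0.04  0.02  0.01] open mm 16.7
t 6.05 p [609.08 116.26 148.41] rot [-3.1413e+00 -1.8000e-03  5.0400e-02] F [ 0.34 -0.42 -0.21] M [-0.04 -0.02  0.05] open mm 16.5
t 6.1 p [608.95 116.25 148.25] rot [-3.1414e+00 -1.5000e-03  5.0400e-02] F [-0.44 -0.32 -1.18] M [0.   0.03 0.01] open mm 16.6
```

View pics/g6.png

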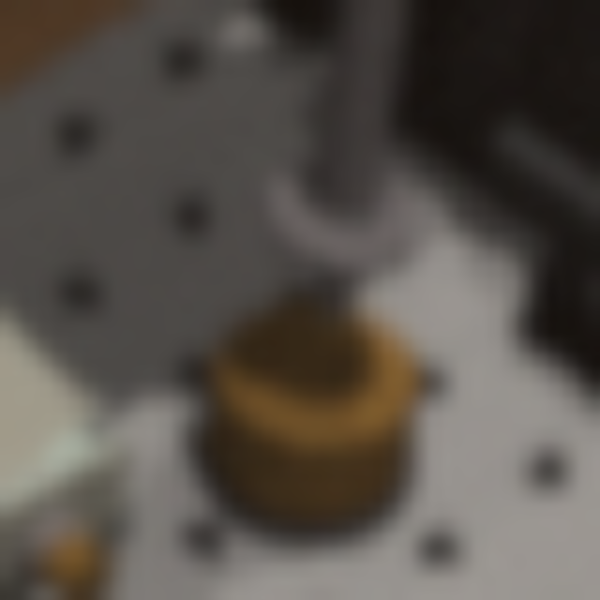

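```bash
python3 - <<'E'
from h import *
st()
# mouth in this picture: ring 215..415 x, y 295..445 (15x)
m=(315/15-.5+370,370/15-.5+220);print(m)
print(plane("scene",(392.8,233.2),67),plane("scene",m,35),plane("scene",(390.7,244.3),35))
E
```

```text
t 6.1 p [608.95 116.25 148.25] rot [-3.1414e+00 -1.5000e-03  5.0400e-02] F [-0.44 -0.32 -1.18] M [0.   0.03 0.01] open mm 16.6
(390.5, 244.16666666666666)
[608.42256751 116.59367274  67.        ] [608.57331574 113.06946974  35.        ] [609.16368796 113.12284758  35.        ]
```

```bash
python3 - <<'E'
from h import *
for d in((0,0),(0,2),(0,4),(2,0)):
  print(d,[proj("scene",(608.8+d[0],113.1+d[1],z)).round(1) for z in(35,63,67,71)])
for i in range(2):
  S=r.grab_frame("scene")[:,:,::-1];st()
u=cv2.resize(S[220:260,370:410],None,fx=15,fy=15,interpolation=cv2.INTER_CUBIC)
g=cv2.convertScaleAbs(u,alpha=1.6,beta=10)
for i in range(0,600,75):cv2.line(g,(i,0),(i,600),(0,255,0),1);cv2.line(g,(0,i),(600,i),(0,255,0),1)
cv2.imwrite('pics/g7.png',g)
E
```

```text
(0, 0) [array([390.6, 244.2]), array([391.6, 235.3]), array([391.8, 234. ]), array([391.9, 232.7])]
(0, 2) [array([391.2, 243.8]), array([392.3, 234.9]), array([392.4, 233.6]), array([392.6, 232.3])]
(0, 4) [array([391.9, 243.4]), array([392.9, 234.5]), array([393.1, 233.2]), array([393.2, 231.9])]
(2, 0) [array([391.2, 244.7]), array([392.3, 235.8]), array([392.4, 234.5]), array([392.6, 233.2])]
t 6.15 p [608.83 116.21 148.06] rot [-3.1415e+00 -1.2000e-03  5.0500e-02] F [-0.44 -0.26 -0.3 ] M [ 0.06  0.03 -0.09] open mm 16.6
t 6.2 p [608.77 116.22 147.94] rot [-3.1415e+00 -1.0000e-03  5.0400e-02] F [ 0.37  2.03 -0.34] M [ 0.02 -0.05  0.03] open mm 16.9
```

View pics/g7.png

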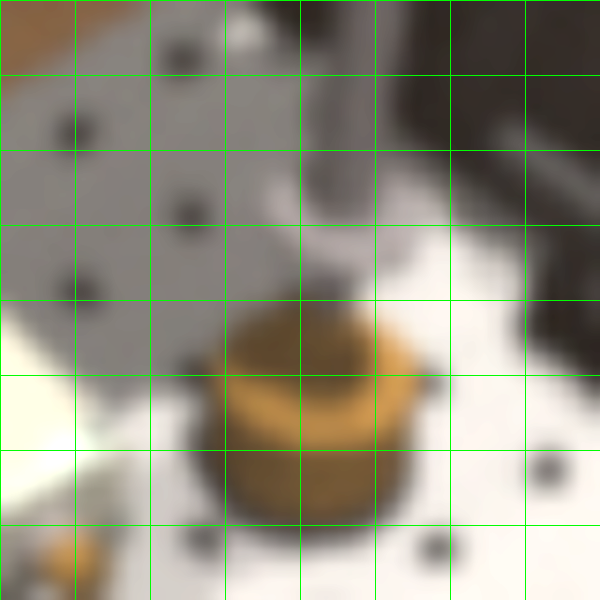

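Request:
jog_arm([
  [[0,0.2,0,0,0,0,1.4],[0,0.2,0.6,0,0,0,1.4],[0,0.2,1.0,0,0,0,1.4],[0,0.2,1.3,0,0,0,1.4],[0,0.2,1.3,0,0,0,1.4]],
])

```text
clock: 6.82
eef_pos: [608.5, 114.2, 134.1]
tcp_rot: [3.142, 0.0, 0.05]
contact_force: [0.0, -0.1, -1.0]
opening: 0.196
```

```bash
python3 - <<'E'
from h import *
S=r.grab_frame("scene")[:,:,::-1];st()
u=cv2.resize(S[220:260,370:410],None,fx=15,fy=15,interpolation=cv2.INTER_CUBIC)
g=cv2.convertScaleAbs(u,alpha=1.6,beta=10)
for i in range(0,600,75):cv2.line(g,(i,0),(i,600),(0,255,0),1);cv2.line(g,(0,i),(600,i),(0,255,0),1)
cv2.imwrite('pics/g8.png',g)
E
```

```text
t 6.88 p [608.6  114.16 134.32] rot [-3.1416 -0.      0.0504] F [ 0.18  0.74 -1.06] M [ 0.02  0.   -0.06] open mm 16.2
```

View pics/g8.png

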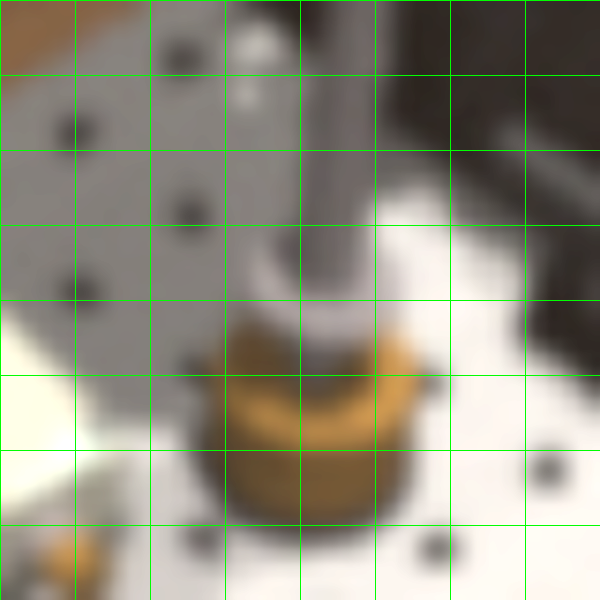

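The shank tip sits in the middle of the countersink. Descending gently.

Request:
jog_arm([
  [[0,0,0.3,0,0,0,1.4],[0,0,0.6,0,0,0,1.4],[0,0,0.8,0,0,0,1.4],[0,0,0.8,0,0,0,1.4]],
])

```text
clock: 7.38
eef_pos: [608.6, 114.2, 126.3]
tcp_rot: [-3.142, -0.0, 0.05]
contact_force: [-0.7, 0.2, -1.0]
opening: 0.195
```

```bash
python3 -c "
from h import *
st()"
```

```text
t 7.38 p [608.56 114.15 126.29] rot [-3.1416 -0.      0.0504] F [-0.66  0.18 -1.01] M [ 0.03  0.05 -0.01] open mm 16.6
```

Request:
jog_arm([
  [[0,0,0.3,0,0,0,1.4],[0,0,0.6,0,0,0,1.4],[0,0,0.7,0,0,0,1.4]],
])

```text
clock: 7.75
eef_pos: [608.6, 114.2, 119.2]
tcp_rot: [-3.141, -0.0, 0.05]
contact_force: [0.5, 0.9, 0.2]
opening: 0.191
```

Request:
jog_arm([
  [[0,0,0.1,0,0,0,1.4],[0,0,0.1,0,0,0,1.4]],
])

```text
clock: 8.0
eef_pos: [608.7, 114.2, 118.5]
tcp_rot: [-3.142, -0.0, 0.05]
contact_force: [-1.2, 1.5, -0.9]
opening: 0.196
```

Request:
jog_arm([
  [[0,0,0.1,0,0,0,1.4],[0,0,0.1,0,0,0,1.4]],
])

```text
clock: 8.25
eef_pos: [609.1, 114.2, 118.1]
tcp_rot: [-3.141, -0.001, 0.05]
contact_force: [-1.7, 1.3, 4.2]
opening: 0.192
```

Contact comes at z=118.1, exactly as predicted for seating. Releasing.

Request:
jog_arm([
  [[0,0,0.05,0,0,0,1.4],[0,0,0,0,0,0,2.0],[0,0,0,0,0,0,3],[0,0,0,0,0,0,4],[0,0,0,0,0,0,4]],
])

```text
clock: 8.88
eef_pos: [608.6, 114.1, 117.4]
tcp_rot: [3.142, -0.0, 0.05]
contact_force: [-0.4, -0.6, -0.6]
opening: 0.468
```

```bash
python3 - <<'E'
from h import *
S=r.grab_frame("scene")[:,:,::-1];st()
cv2.imwrite('pics/g9.png',cv2.resize(S[160:280,330:430],None,fx=5,fy=5,interpolation=cv2.INTER_CUBIC))
E
```

```text
t 8.93 p [608.62 114.13 117.4 ] rot [ 3.1416e+00 -2.0000e-04  5.0400e-02] F [ 0.32 -0.68 -0.21] M [ 0.01 -0.01 -0.02] open mm 40.0
```

View pics/g9.png

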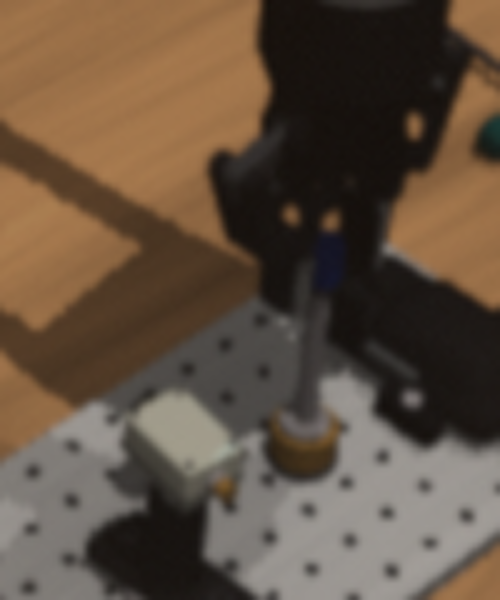

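Request:
jog_arm([
  [[0,0,-1.5,0,0,0,4],[0,0,-4,0,0,0,4.5],[0,0,-6.5,0,0,0,5],[0,0,-9,0,0,0,6],[0,2,-10,0,0,0,6]],
])

```text
clock: 9.55
eef_pos: [610.6, 94.5, 220.1]
tcp_rot: [-3.141, -0.004, 0.052]
contact_force: [-0.2, -0.4, 0.0]
opening: 0.702
```

```bash
python3 - <<'E'
from h import *
s=cv2.imread('pics/scene0.png');K=8;xy=(348,234)
for a,b in(((357.2,243.4),(365.3,251.9)),((367.2,238.6),(374.9,245.7)),((369.3,252.9),(375.2,249.6)),((357.2,243.4),(362.6,238.3))):
    p,q=plane("scene",a,115),plane("scene",b,115);print((q-p)[:2],np.arctan2(*(q-p)[1::-1]))
u=cv2.resize(s[234:264,348:384],None,fx=K,fy=K,interpolation=cv2.INTER_CUBIC)
m=cv2.inRange(cv2.cvtColor(u,cv2.COLOR_BGR2HSV),(35,0,150),(90,255,255))
c=max(cv2.findContours(m,0,1)[0],key=cv2.contourArea)[:,0]
P=np.array([plane("scene",((p[0]+.5)/K-.5+348,(p[1]+.5)/K-.5+234),115)[:2] for p in c],np.float32)
print(cv2.minAreaRect(P))
st();go(634.2,11.1,205,0.05)
T=r.grab_frame("top")[:,:,::-1];S=r.grab_frame("scene")[:,:,::-1];cv2.imwrite('pics/s10.png',S);cv2.imwrite('pics/t10.png',T)
cv2.imwrite('pics/g10.png',np.hstack([cv2.resize(S[180:280,340:420],None,fx=5,fy=5,interpolation=cv2.INTER_CUBIC),cv2.resize(T[170:270,255:335],None,fx=5,fy=5,interpolation=cv2.INTER_CUBIC)]))
E
```

```text
[28.6850613  -3.53356308] -0.12256730761734011
[25.39876237 -1.8013529 ] -0.07080430352725099
[ 0.66182381 15.73524486] 1.5287611400825614
[-4.15884179 18.76943357] 1.7888486543139155
((633.5811767578125, 11.07050895690918), (27.645246505737305, 42.00536346435547), 85.26610565185547)
t 9.55 p [610.62  94.53 220.1 ] rot [-3.1411 -0.0038  0.0521] F [-0.18 -0.37  0.04] M [ 0.06 -0.    0.05] open mm 59.7
shift cm [1.91 8.46 1.51] turn deg [-0.03 -0.22  0.12]
```

View pics/g10.png

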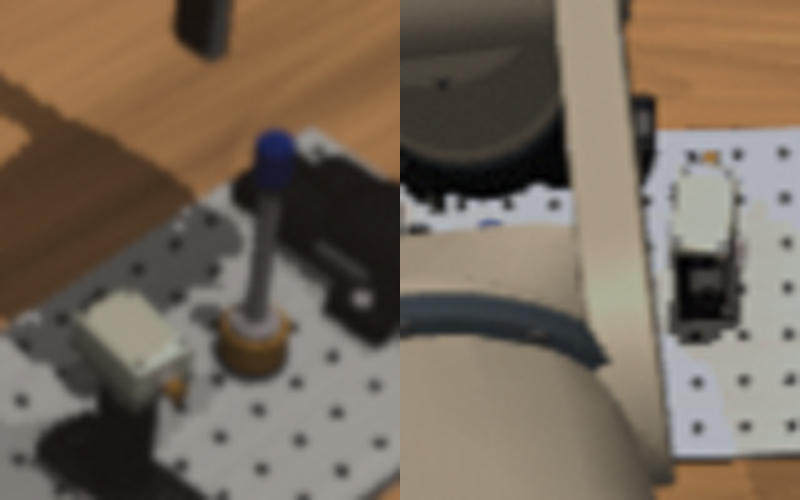

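```bash
python3 - <<'E'
from h import *
K=8
for f,n,b,lo,hi in(('pics/t10.png','top',(302,196,30,34),(25,5,130),(90,255,255)),('pics/s10.png','scene',(348,232,36,30),(25,10,120),(90,255,255))):
    s=cv2.imread(f);x,y,w,h=b
    u=cv2.resize(s[y:y+h,x:x+w],None,fx=K,fy=K,interpolation=cv2.INTER_CUBIC)
    hsv=cv2.cvtColor(u,cv2.COLOR_BGR2HSV);print(hsv[h*K//3,w*K//3::8].tolist()[:8])
    m=cv2.inRange(hsv,lo,hi);c=max(cv2.findContours(m,0,1)[0],key=cv2.contourArea)
    cc=c[:,0]
    P=np.array([plane(n,((p[0]+.5)/K-.5+x,(p[1]+.5)/K-.5+y),115.5)[:2] for p in cc],np.float32)
    print(n,cv2.minAreaRect(P),P.mean(0))
    g=u.copy();cv2.drawContours(g,[c],-1,(0,0,255),1);cv2.imwrite(f'pics/m_{n}.png',cv2.resize(g,None,fx=2,fy=2))
E
```

```text
[[36, 20, 180], [36, 20, 177], [37, 19, 176], [37, 19, 177], [38, 17, 177], [37, 19, 177], [38, 16, 176], [38, 16, 178]]
top ((633.579833984375, 12.266048431396484), (32.36075210571289, 40.49493408203125), 84.45174407958984) [635.0114    12.742772]
[[23, 36, 158], [24, 34, 158], [23, 34, 159], [22, 35, 160], [23, 34, 159], [23, 34, 159], [23, 34, 159], [23, 35, 159]]
scene ((651.9147338867188, 9.63569164276123), (12.87699031829834, 31.32681655883789), 3.4897992610931396) [650.808      9.015456]
```

View pics/m_top.png

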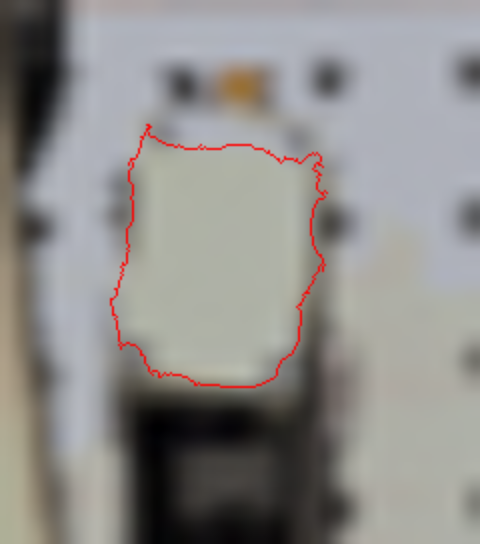

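View pics/m_scene.png

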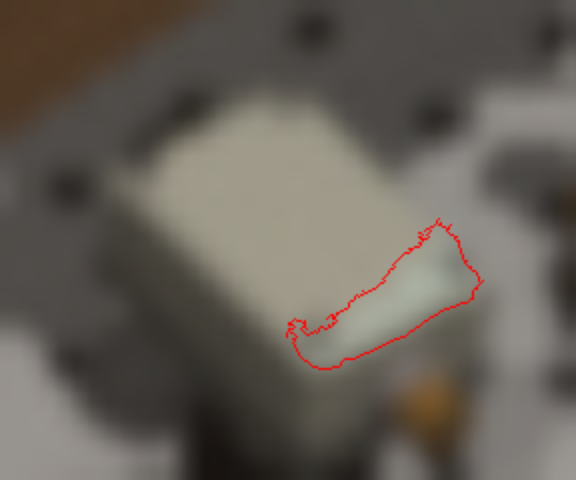

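The pin stands upright, with its flange down on the brass. Both views put the sensor at about (633.5, 11.5, 115.5) with yaw about -0.09.

```bash
python3 -c "
from h import *
st();go(633.5,11.3,150,-0.09)"
```

```text
t 9.65 p [610.37  92.25 219.14] rot [ 3.1411e+00 -2.7000e-03  4.9500e-02] F [-0.16 -0.39 -0.29] M [ 0.03 -0.01  0.03] open mm 60.2
shift cm [1.89 8.2  6.92] turn deg [ 0.02 -0.16  7.99]
```

Request:
jog_arm([
  [[0.8,3.5,0,0,0,3,6],[1.6,7,0,0,0,6,6],[1.9,8.2,2,0,-0.1,8,6],[1.9,8.2,5,0,-0.1,8,6],[1.9,8.2,7,0,-0.1,8,6]],
])

```text
clock: 10.28
eef_pos: [631.2, 13.2, 144.5]
tcp_rot: [3.141, 0.005, -0.09]
contact_force: [-0.9, 0.4, 0.0]
opening: 0.697
```

Request:
jog_arm([
  [[0,0,0,0,0,0,6],[0,0,0,0,0,0,6],[0,0,0,0,0,0,6]],
])

```text
clock: 10.65
eef_pos: [633.5, 13.5, 148.6]
tcp_rot: [-3.141, -0.0, -0.089]
contact_force: [-0.1, -0.1, 0.2]
opening: 0.702
```

```bash
python3 - <<'E'
from h import *
S=r.grab_frame("scene")[:,:,::-1];st()
go(633.5,11.3,110,-0.09)
cv2.imwrite('pics/g11.png',cv2.resize(S[190:290,320:420],None,fx=6,fy=6,interpolation=cv2.INTER_CUBIC))
E
```

```text
t 10.7 p [633.45  13.46 148.61] rot [-3.1414e+00 -4.0000e-04 -8.8900e-02] F [-0.34  0.19 -0.86] M [-0.02  0.    0.  ] open mm 59.4
shift cm [0.02 0.22 3.86] turn deg [-0.01 -0.02  0.06]
```

View pics/g11.png

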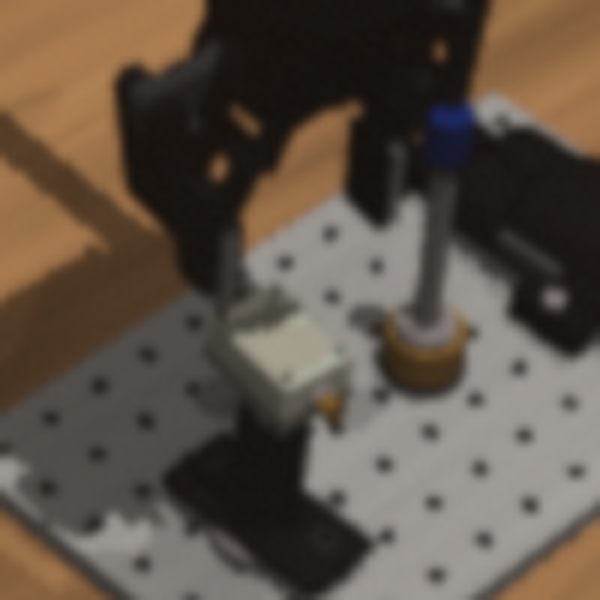

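```bash
python3 - <<'E'
from h import *
S=r.grab_frame("scene")[:,:,::-1];st();s=r.sense();R=Ro.from_euler('xyz',s["tcp_rot"]).as_matrix()
for z in(148.6,153,157):
  p=s["eef_pos"].copy();p[2]=z
  print(z,[proj("scene",p+R[:,1]*d+R[:,0]*e).round(1) for d,e in((30,0),(-30,0),(30,11),(-30,11))])
g=cv2.convertScaleAbs(cv2.resize(S[205:255,345:395],None,fx=14,fy=14,interpolation=cv2.INTER_CUBIC)[:590],alpha=2,beta=10)
for i in range(0,700,70):cv2.line(g,(i,0),(i,600),(0,255,0),1);cv2.line(g,(0,i),(700,i),(0,255,0),1)
cv2.imwrite('pics/g12.png',g)
E
```

```text
t 10.75 p [633.34  13.38 148.48] rot [-3.1414e+00 -2.0000e-04 -8.9000e-02] F [-0.14  0.97 -0.52] M [-0.    0.01  0.02] open mm 60.1
148.6 [array([356.2, 238.8]), array([379.9, 227.3]), array([359.5, 242. ]), array([383.2, 230.4])]
153 [array([356.3, 237.2]), array([380. , 225.7]), array([359.6, 240.4]), array([383.4, 228.8])]
157 [array([356.4, 235.8]), array([380.2, 224.3]), array([359.7, 239. ]), array([383.5, 227.4])]
```

View pics/g12.png

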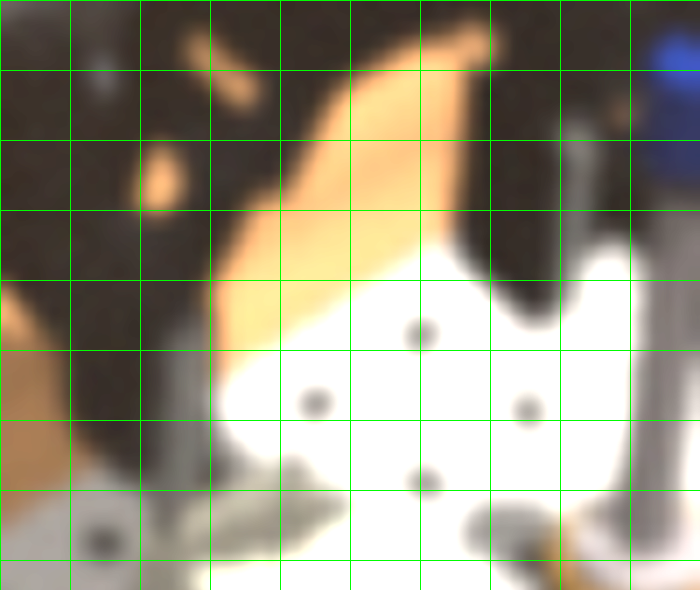

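Request:
jog_arm([
  [[0,0.2,1.5,0,0,0,6],[0,0.2,3.2,0,0,0,6],[0,0.2,5,0,0,0,6],[0,0.2,6.1,0,0,0,6],[0,0.2,6.1,0,0,0,5.2]],
], newtons=20)

```text
clock: 11.38
eef_pos: [631.7, 11.3, 85.1]
tcp_rot: [3.141, 0.004, -0.089]
contact_force: [-0.4, 0.3, 0.8]
opening: 0.612
```

Request:
jog_arm([
  [[0,0,0,0,0,0,4.6],[0,0,0,0,0,0,4.2],[0,0,0,0,0,0,4.0]],
])

```text
clock: 11.75
eef_pos: [632.9, 11.3, 87.1]
tcp_rot: [-3.142, 0.0, -0.089]
contact_force: [-0.5, -0.7, 0.2]
opening: 0.47
```

```bash
python3 - <<'E'
from h import *
S=r.grab_frame("scene")[:,:,::-1];T=r.grab_frame("top")[:,:,::-1];st()
f=lambda im,x,y:cv2.resize(im[y:y+50,x:x+50],None,fx=8,fy=8,interpolation=cv2.INTER_CUBIC)
cv2.imwrite('pics/g13.png',cv2.convertScaleAbs(np.hstack([f(S,340,220),f(T,290,190)]),alpha=1.4,beta=10))
E
```

```text
t 11.85 p [632.7   11.24  86.88] rot [-3.1416e+00  8.0000e-04 -8.9300e-02] F [ 0.03  0.47 -0.14] M [-0.04 -0.   -0.02] open mm 39.9
```

View pics/g13.png

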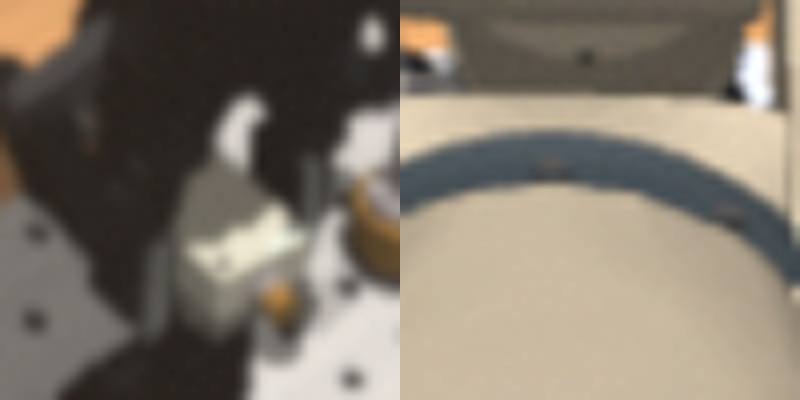

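The sensor lies between the pads. Closing in small steps while watching the force.

Request:
jog_arm([
  [[0,0,0,0,0,0,3.6],[0,0,0,0,0,0,3.4],[0,0,0,0,0,0,3.3]],
])

```text
clock: 12.22
eef_pos: [632.5, 11.2, 86.5]
tcp_rot: [3.142, 0.001, -0.089]
contact_force: [0.4, 0.5, 0.2]
opening: 0.388
```

Request:
jog_arm([
  [[0,0,0,0,0,0,3.15],[0,0,0,0,0,0,3.15]],
])

```text
clock: 12.48
eef_pos: [632.5, 11.3, 86.5]
tcp_rot: [3.142, 0.001, -0.089]
contact_force: [-0.1, -0.9, 1.4]
opening: 0.368
```

```bash
python3 -c "
from h import *
st()"
```

```text
t 12.47 p [632.51  11.25  86.51] rot [ 3.1416e+00  1.4000e-03 -8.9300e-02] F [-0.06 -0.89  1.43] M [-0.   -0.   -0.03] open mm 31.3
```

Request:
jog_arm([
  [[0,0,0,0,0,0,3.05],[0,0,0,0,0,0,3.05]],
])

```text
clock: 12.72
eef_pos: [632.5, 11.3, 86.5]
tcp_rot: [-3.142, 0.001, -0.089]
contact_force: [-0.3, 0.1, 0.3]
opening: 0.352
```

Request:
jog_arm([
  [[0,0,0,0,0,0,2.95],[0,0,0,0,0,0,2.95]],
])

```text
clock: 12.98
eef_pos: [632.5, 11.3, 86.6]
tcp_rot: [-3.142, 0.001, -0.089]
contact_force: [0.3, 1.4, -0.3]
opening: 0.35
```

Request:
jog_arm([
  [[0,0,0,0,0,0,2.7],[0,0,0,0,0,0,2.5],[0,0,0,0,0,0,2.5]],
], newtons=25)

```text
clock: 13.35
eef_pos: [632.6, 11.3, 86.6]
tcp_rot: [-3.141, 0.001, -0.089]
contact_force: [-1.2, 0.8, 1.6]
opening: 0.351
```

```bash
python3 -c "
from h import *
for i in range(6):
  r.grab_frame('top');st()"
```

```text
t 13.4 p [632.61  11.31  86.64] rot [-3.1415e+00  1.2000e-03 -8.9300e-02] F [0.2  0.83 1.24] M [ 0.33  0.04 -0.02] open mm 29.4
t 13.45 p [632.62  11.32  86.62] rot [-3.1415e+00  1.2000e-03 -8.9300e-02] F [0.39 1.25 1.55] M [0.31 0.05 0.01] open mm 29.6
t 13.5 p [632.61  11.3   86.62] rot [-3.1415e+00  1.2000e-03 -8.9300e-02] F [0.82 1.49 2.01] M [ 0.36  0.09 -0.05] open mm 29.5
t 13.55 p [632.61  11.31  86.62] rot [-3.1415e+00  1.2000e-03 -8.9200e-02] F [0.05 1.46 2.84] M [ 0.4  -0.01  0.05] open mm 29.1
t 13.6 p [632.6   11.28  86.61] rot [-3.1415e+00  1.3000e-03 -8.9300e-02] F [0.25 2.95 2.7 ] M [ 0.36  0.03 -0.04] open mm 29.8
t 13.65 p [632.62  11.3   86.63] rot [-3.1415e+00  1.2000e-03 -8.9300e-02] F [-0.97  1.32  1.98] M [0.33 0.08 0.03] open mm 29.6
```

Request:
jog_arm([
  [[0,-0.03,-0.2,0,0,0,2.5],[0,-0.03,-0.4,0,0,0,2.5],[0,-0.03,-0.6,0,0,0,2.5],[0,-0.03,-0.6,0,0,0,2.5]],
])

```text
clock: 14.15
eef_pos: [632.7, 11.5, 92.7]
tcp_rot: [3.142, 0.001, -0.089]
contact_force: [-0.2, -0.8, -2.1]
opening: 0.343
```

```bash
python3 -c "
from h import *
for i in range(4):
  r.grab_frame('top');st()"
```

```text
t 14.2 p [632.57  11.48  92.56] rot [ 3.1415e+00  1.3000e-03 -8.9300e-02] F [-0.61  0.8  -2.38] M [-0.02  0.02 -0.  ] open mm 29.7
t 14.25 p [632.52  11.52  92.51] rot [ 3.1415e+00  1.4000e-03 -8.9200e-02] F [ 0.66 -0.25 -0.83] M [0.04 0.04 0.01] open mm 29.7
t 14.3 p [632.52  11.52  92.47] rot [ 3.1415e+00  1.5000e-03 -8.9300e-02] F [ 0.02 -0.49 -2.94] M [-0.01 -0.04  0.  ] open mm 29.2
t 14.35 p [632.49  11.52  92.45] rot [ 3.1415e+00  1.5000e-03 -8.9300e-02] F [ 0.1   0.01 -1.88] M [ 0.07 -0.04 -0.04] open mm 29.5
```

Lateral forces are near zero and the weight is about 2 N. I'll draw it up another 22.5 mm.

Request:
jog_arm([
  [[0,0,-0.4,0,0,0,2.5],[0,0,-0.8,0,0,0,2.5],[0,0,-1.2,0,0,0,2.5],[0,0,-1.6,0,0,0,2.5],[0,0,-1.6,0,0,0,2.5]],
])

```text
clock: 14.98
eef_pos: [632.9, 11.6, 109.0]
tcp_rot: [-3.142, 0.001, -0.089]
contact_force: [-0.1, -0.3, -2.1]
opening: 0.346
```

```bash
python3 -c "
from h import *
r.grab_frame('top');st()"
```

```text
t 15.03 p [632.7   11.53 108.76] rot [ 3.1416e+00  1.0000e-03 -8.9200e-02] F [-0.26 -0.75 -1.2 ] M [-0.03 -0.03  0.01] open mm 29.6
```

Request:
jog_arm([
  [[0,0,-0.3,0,0,0,2.5],[0,0,-0.6,0,0,0,2.5],[0,0,-0.65,0,0,0,2.5],[0,0,-0.65,0,0,0,2.5]],
])

```text
clock: 15.52
eef_pos: [632.6, 11.5, 115.1]
tcp_rot: [3.142, 0.001, -0.089]
contact_force: [0.3, -0.1, -0.9]
opening: 0.342
```

```bash
python3 - <<'E'
from h import *
for i in range(3):
  S=r.grab_frame("scene")[:,:,::-1];st()
T=r.grab_frame("top")[:,:,::-1]
cv2.imwrite('pics/s14.png',S);cv2.imwrite('pics/t14.png',T)
g=cv2.convertScaleAbs(cv2.resize(S[195:265,340:410],None,fx=8,fy=8,interpolation=cv2.INTER_CUBIC),alpha=1.5,beta=10)
for i in range(0,560,80):cv2.line(g,(i,0),(i,560),(0,255,0),1);cv2.line(g,(0,i),(560,i),(0,255,0),1)
cv2.imwrite('pics/g14.png',g)
E
```

```text
t 15.57 p [632.57  11.52 114.99] rot [ 3.1415e+00  1.4000e-03 -8.9200e-02] F [-0.35  0.41 -2.55] M [-0.01  0.03  0.01] open mm 29.5
t 15.62 p [632.53  11.54 114.97] rot [ 3.1416e+00  1.5000e-03 -8.9200e-02] F [-0.2   0.36 -2.47] M [-0.01 -0.   -0.  ] open mm 29.5
t 15.68 p [632.53  11.53 114.94] rot [ 3.1416e+00  1.5000e-03 -8.9300e-02] F [ 0.36 -0.12 -2.43] M [ 0.   -0.    0.03] open mm 29.4
```

View pics/g14.png

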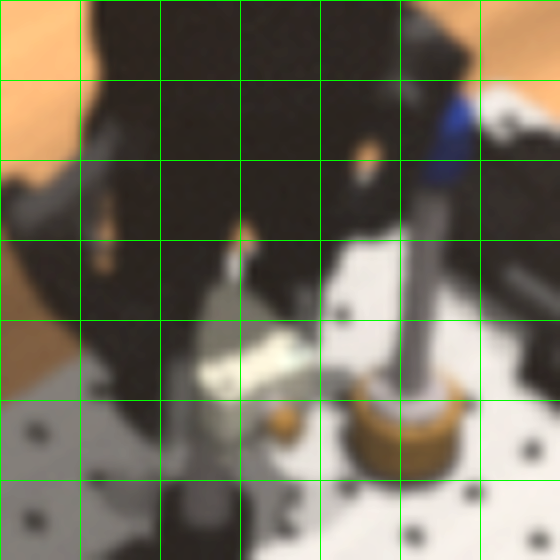

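```bash
python3 - <<'E'
from h import *
f=lambda n,x,y:cv2.convertScaleAbs(cv2.resize(cv2.imread(f'pics/{n}.png')[y:y+26,x:x+26],None,fx=15,fy=15,interpolation=cv2.INTER_CUBIC),alpha=1.5)
a,b=f('scene0',356,236),f('s14',358,226)
for g in(a,b):
  for i in range(0,390,75):cv2.line(g,(i,0),(i,390),(0,255,0),1);cv2.line(g,(0,i),(390,i),(0,255,0),1)
cv2.imwrite('pics/g15.png',np.hstack([a,b]))
for z in(140,144,148):print('pin',z,proj("scene",(608.6,114.2,z)))
R=Ro.from_euler('z',-.089).as_matrix()
for z in(112,116,120,140,144,148):print('sens',z,[proj("scene",np.array([632.9,11.5,z])+R@[22,e,0]).round(1) for e in(-15,15)])
E
```

```text
pin 140 [394.99481885 209.04119216]
pin 144 [395.16122496 207.63289455]
pin 148 [395.32835304 206.21848686]
sens 112 [array([367. , 255.4]), array([378.7, 249.5])]
sens 116 [array([367.1, 254. ]), array([378.8, 248.1])]
sens 120 [array([367.2, 252.6]), array([378.9, 246.8])]
sens 140 [array([367.8, 245.6]), array([379.6, 239.8])]
sens 144 [array([367.9, 244.2]), array([379.8, 238.3])]
sens 148 [array([368. , 242.8]), array([379.9, 236.9])]
```

View pics/g15.png

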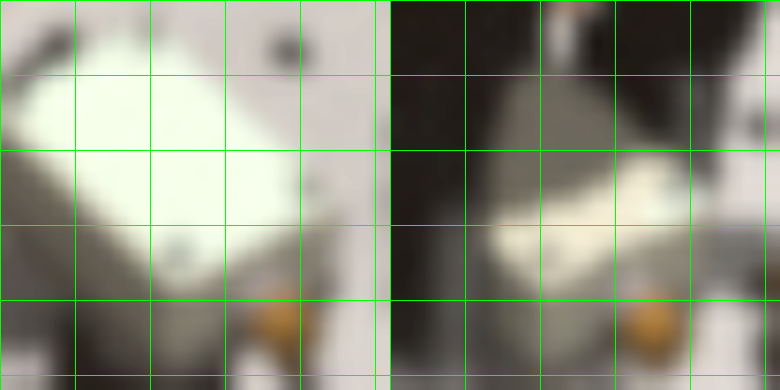

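Estimates put the sensor top at 142.5–144 against the pin top at 144, well inside ±5 mm. I'll nudge it up by 0.7 mm and settle.

Request:
jog_arm([
  [[0,0,-0.07,0,0,0,2.5],[0,0,-0.07,0,0,0,2.5],[0,0,-0.07,0,0,0,2.5],[0,0,-0.07,0,0,0,2.5],[0,0,-0.07,0,0,0,2.5]],
])

```text
clock: 16.35
eef_pos: [632.6, 11.5, 115.7]
tcp_rot: [3.142, 0.001, -0.089]
contact_force: [-0.0, 0.7, -3.3]
opening: 0.348
```

Request:
jog_arm([
  [[0,0,0,0,0,0,2.5],[0,0,0,0,0,0,2.5],[0,0,0,0,0,0,2.5],[0,0,0,0,0,0,2.5]],
])

```text
clock: 16.85
eef_pos: [632.6, 11.5, 115.7]
tcp_rot: [3.142, 0.001, -0.089]
contact_force: [0.6, 0.5, -2.6]
opening: 0.344
```

```bash
python3 - <<'E'
from h import *
for i in range(4):
  S=r.grab_frame("scene")[:,:,::-1];st()
print(r.sense()["qvel"].round(4))
cv2.imwrite('pics/g16.png',S)
E
```

```text
t 16.9 p [632.62  11.56 115.77] rot [ 3.1416e+00  1.3000e-03 -8.9200e-02] F [-0.58  0.06 -1.95] M [ 0.01 -0.    0.05] open mm 29.2
t 16.95 p [632.6   11.53 115.74] rot [ 3.1416e+00  1.4000e-03 -8.9200e-02] F [ 0.25 -0.64 -3.08] M [-0.04 -0.   -0.  ] open mm 29.4
t 17.0 p [632.58  11.56 115.74] rot [ 3.1416e+00  1.4000e-03 -8.9200e-02] F [ 0.04 -0.52 -2.33] M [-0.01  0.04  0.01] open mm 29.4
t 17.05 p [632.61  11.54 115.74] rot [-3.1416e+00  1.4000e-03 -8.9200e-02] F [ 0.7   0.29 -1.74] M [-0.01  0.03  0.01] open mm 29.5
[ 0.0007 -0.0001  0.0005 -0.0005 -0.0003  0.0013]
```

View pics/g16.png

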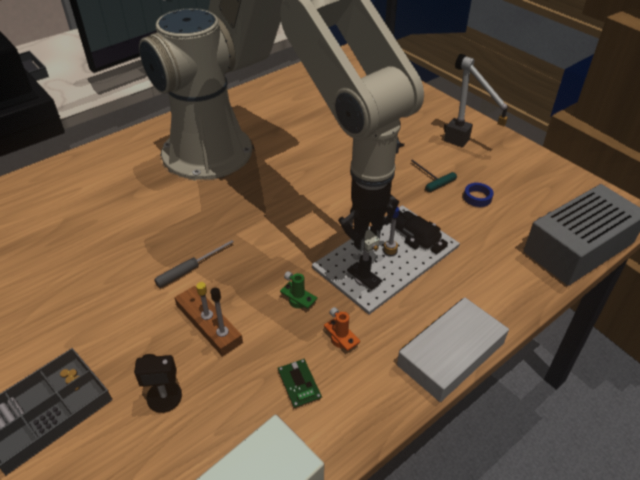

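The picture shows the blue pin standing in the socket at about (394,225) and the sensor held at about (371,245). The yellow and black pins and the loose things are where they were. Handing in.

```bash
python3 -c "
from rig import r
print(r.sign_off())"
```

```text
the job is handed in; nothing more can be done
None
```

The blue pin is seated in the brass socket and let go, and the sensor is held with its top about level with the pin's. I handed the job in at about 17 s, with no verdict reported.

**Blue pin:** It touched down at TCP z = 118.1 mm, where 118 was predicted for fully home. After release the picture showed it upright, with its shoulder flange on the brass.

**Sensor:** I gripped it with 25 N and drew it straight up about 29 mm.
- **Last check:** The side force was about 0–0.7 N, the vertical load about 2 N (the sensor's weight), and the arm was still.
- **Level:** My estimates of the sensor top, after a final 0.7 mm nudge, were between about 143 and 145 mm. The pin top is at 144 mm. This rests on single-pixel corner readings good to 1–2 mm, inside the 5 mm allowed.

**Disagreements:** The two cameras differed by 2–3 mm in y. TCP readings taken right after fast moves were also 2–3 mm off until the arm settled. I settled the pin's alignment over the socket from pictures taken just above it. In the final picture the gripper partly hides the sensor. The yellow and black pins and the loose things looked unmoved by eye.

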